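# Unclamp the docking station and hold up a chip cassette over the light pad

### The arm

A 6-joint arm with a two-finger parallel gripper is mounted at the origin on the work surface. World frame = base frame: x ahead of the robot, y to its left, z up, the work surface at z = 0. Lengths are in m, angles in rad, forces in N, time in s.
With the tool pointing down it reaches from about 0.25 to 0.725 m from the base axis. Payload 9.7 kg.
Tool frame: the origin (TCP) lies between the finger pads; the fingertips stand 25 mm ahead of it and the grasp point (between the pads) lies 6 mm ahead of it; z points along the fingers, y is the direction in which the jaws open and shut (so a half turn about z gives the same grasp; the last joint's range is limited). The gripper opens to 85 mm and grips with 20 to 120 N. Pads are 22 mm wide; open, the fingers measure 114 mm over their backs; the gripper's body (76 mm by 85 mm) begins 54 mm behind the grasp point. The pads swing forward as they close: fully open they stand 13 mm farther back than shut.
Start: joints at [1.15, 0.087, 0.176, 1.66, 0, 1.571], TCP at [0.225, 0.502, 0.256] pointing down, gripper open.
Joint ranges: [-3.13, 3.13], [-0.85, 1.81], [-1.15, 1.24], [-2.2, 2.28], [-1.44, 1.52], [-3.14, 3.14]. Speed limits (rad/s): [2.22, 2.22, 2.57, 3.14, 3.14, 3.14].

### API

Orientations are given as [roll, pitch, yaw] about the fixed x, y, z axes, in that order (R = Rz(yaw) Ry(pitch) Rx(roll)).
In Python, from workcell import manip gives the robot as it stands. The module is installed in compiled form; this text tells all that it offers.
- The arm moves only by the tool move_arm, never from a script. Its argument "deltas" is one flat list of numbers, 7 for each row, row after row: the shift along the tool's x, y, z in cm, then the turn, a rotation vector about the tool's x, y, z in rad, then the closure, from 0 (fully open) to 1 (shut). In form: [dx, dy, dz, rx, ry, rz, fingers, dx, dy, dz, rx, ry, rz, fingers, ...]. A call has 1 to 8 rows; each row is the pose to reach, as a shift and turn from the pose commanded when the call began, along the tool's axes at that moment; what a row does not reach only later rows make up. A row lasts 1/12 s, in which the tool goes at most 41.7 mm and 7.16 degrees, less where a joint would pass 70% of its speed; a pose out of reach is approached as far as the arm can. A call with a gripper value outside its range is refused whole. The fingers move at their own pace and stop on an object; the grip force is fixed at half the most. Time passes only in rows, so rows that repeat a pose let the fingers close. It gives the time, the measured TCP pose, the force and the opening at its end, in the units of the state.
- manip.read_state(): the state, without advancing time (a new reading comes with each control period).
- manip.get_image(name): name is "scene" or "top" or "wrist"; returns a dict with "pixels" (384x512x3 uint8, blue, green, red), "z_map" (384x512 float32, m along the optical axis (not along the pixel's ray), 0 where there is no reading), "intrinsics" (3x3 intrinsics, pixels), "D" ([k1, k2, p1, p2, k3] as OpenCV has them; the pictures are not rectified), "R" (3x3) and "t" (3): a world point X has camera coordinates R X + t; the wrist camera has in their place "T_tool_cam" (4x4, takes a point from camera to tool coordinates, whose origin is the TCP and whose axes are the flange's). Camera axes: x right, y down, z forward; pixel columns grow to the right and rows downward; lengths in m; the calibration is good to about 2 mm. A picture is of the moment at which its call begins: read the wrist's pose just before it.
- manip.sign_off(): hands the job in, once; it reports no verdict.
Trained networks look in the newest picture that a camera, given by its name, has taken for a name from the list of things; names that differ only in an ending like _2 or _b are one class to them, and where a whole thing is asked for, a point or a joint stands for the part that bears it (a point fixed in the world has none). Each returns a list of dicts, best first, with "p" (0 to 1); they miss things now and then, are a little off and sometimes report something else, mostly with a low value. They report only what shows in the picture. A call takes as long as a camera call. They do not tell look-alikes from the thing itself.
- manip.outline_of(target, camera): "region" (384x512 bool, what is visible of it) and "centre" ([row, column] in pixels, amid what is visible of it).
- manip.mark_of(target, camera): "centre" ([row, column] in pixels: a listed point, or the origin of a listed thing).
The state is a dict: "time": time; "joint_pos": joint angles; "qd": joint speeds; "tau": joint torques, N m; "tcp_pos": TCP position; "orientation": TCP orientation; "force": force on the tool from outside, world axes, zero at the start; "ft_torque": the same for the moment, N m; "opening": finger opening in m.
Only numpy, scipy, OpenCV 4.12 (cv2) and the standard library are available. Lean on these libraries where they do the work, as an engineer would, in place of code of your own. Each camera call takes 0.05 s, during which the arm holds its last target. There are 200 camera calls.

### The job

Lift the aluminium hold-down plate off the yellow docking station by its bow handle, hang it by its centre eye on the steel parking post, fully down on the post's shoulder, and let go of it. Then draw the blue-framed chip cassette up out of its slot, tip it back half-way to level (about 45 degrees) with the side that has the two ports facing up, and finish holding it still in the gripper over the middle of the light pad, at least 10 cm above the pad; do not put it down or let go. Leave the white cassette in its slot and do not move the bottle, the tip box or the dish.

Things in the scene. Friction and masses are not known exactly. Their poses are not given: they have to be found in the camera images.
- dock: Docking station, fixed: yellow block with grey flange, 74 x 194 x 45 mm (x, y, z). Origin at the centre of its underside, on the bench. Two slots, 30 mm deep (floor 15 mm above the bench), open in its top at y = +72 and -72 mm; each holds a cassette upright with 1 mm play all round, no latch.
- dock_stud (a point): Centre of the shoulder of the dock's round aluminium stud, between the slots, 93 mm above the bench; the stud is 24 mm in diameter. A steel pin, 9 mm in diameter, stands 22 mm above this point, tapering to 4 mm over its last 8 mm; at the start it passes through the plate's eye.
- plate_handle (a point): Centre of the black bar of the hold-down plate's bow handle. The bar lies along the plate's y, section 12 x 12 mm, 66 mm free between its uprights, 48 mm above the plate's underside, straight over the eye. Aluminium plate, 36 x 180 x 5 mm (x, y, z), 0.1 to 0.2 kg, balanced about the eye, loose on the dock's stud, 2 mm above the cassettes' tops. Axes as the plate's: z up.
- plate_eye (a point): Centre of the plate's eye at the plate's underside: a plain round hole, 16 mm in diameter, 48 mm straight below plate_handle. Axes as the plate's.
- post_seat (a point): Centre of the fixed steel parking post's shoulder, 110 mm above the bench, where the plate's underside is to rest, at any yaw. Foot 76 mm in diameter, 10 mm high; column 24 mm in diameter up to the shoulder; then a pin, 9 mm in diameter, that stands 22 mm above this point and tapers to 4 mm over its last 8 mm. z up.
- blue_cassette_centre (a point): Centre of the blue-framed cassette, a stiff slab 12 x 30 x 76 mm (x, y, z), about 50 g, clear window. x: normal of the face with the two black ports near its upper end (looks away from the robot at the start); y: width; z: length, up at the start. It stands in either slot, this point 53 mm above the bench, the upper 46 mm free to take by the 30 mm width.
- white_cassette_centre (a point): Centre of the white-framed cassette, alike in size and axes, in the other slot; it stays there.
- pad_centre (a point): Centre of the top of the light pad, a fixed flat white panel with black rim, 120 x 160 mm and 12 mm high (this point is 12 mm above the bench). The post and the pad stand on opposite sides of the dock, either way round.
- media_bottle: Amber bottle with blue cap, 60 mm in diameter, 125 mm high; origin at the centre of its foot. Leave alone.
- tip_box: Pipette tip box with orange lid, 82 x 120 x 52 mm; origin at the centre of its underside. Leave alone.
- dish: Closed culture dish, 90 mm in diameter, 15 mm high, on the far side of the dock; origin at the centre of its underside. Leave alone.
Mind the look-alikes: they are no part of the job. Several things look just like the part that bears pad_centre: the one meant starts farthest to the robot's left.

How it is judged:
On the way, in this order (a step that is already met when the one before it is completed fails the run):
1. the hold-down plate hangs by its eye on the parking post, down on the shoulder, and is let go (horizontal distance between plate_eye and post_seat below 0.008 m and z of plate_eye in the frame of post_seat between -0.005 and 0.005 m and angle between plate_eye's own z axis and vertical below 0.15 rad and contact force between plate and the fingers below 0.1 N), for 0.2 s.
2. the blue cassette is drawn out of its slot in the gripper (z of blue_cassette_centre in the frame of dock above 0.086 m and contact force between blue_cassette and the fingers above 0.5 N), for 0.1 s.
At the end, for the whole second after the job is handed in: Plate let go, level, eye within 8 mm of post axis, within 5 mm of its shoulder. Blue cassette gripped, still, touching nothing else, centre within 50 mm (plan) of pad centre and over 100 mm high, port face up and long axis each 28 to 62 degrees from vertical. White cassette in its slot (all of step 1 and contact force between plate and the arm below 0.1 N and horizontal distance between blue_cassette_centre and pad_centre below 0.05 m and height (world z) of blue_cassette_centre above 0.1 m and angle between blue_cassette_centre's own x axis and vertical between 0.49 and 1.08 rad and angle between blue_cassette_centre's own z axis and vertical between 0.49 and 1.08 rad and contact force between blue_cassette and the fingers above 0.5 N and contact force between blue_cassette and dock below 0.05 N and contact force between blue_cassette and light_pad below 0.05 N and contact force between blue_cassette and plate below 0.05 N and linear speed of blue_cassette below 0.03 m/s and distance between white_cassette_centre and dock below 0.096 m and z of white_cassette_centre in the frame of dock below 0.058 m); the arm keeps its last pose, push and grip.
It fails at once if the white cassette is shifted more than 10 mm (distance of white_cassette_centre from where it was at the start of the episode above 0.01 m).
It fails at once if the bottle, the tip box or the dish is moved more than 20 mm (distance of any of media_bottle, tip_box, dish from where it was at the start of the episode above 0.02 m).
It also fails if it takes over 58 s, if anything falls off the work surface, if the arm or the gripper's body presses on something with over 40 N, if the wrist force passes 120 N, or if a joint passes its speed limit or range.

## Working session

There is one attempt and no reset: what is moved stays moved. The work goes in short steps, Python scripts to look and compute and a tool call to move; the robot and the scene stay as the last step left them, time stands still between calls to the robot, and variables do not carry over. Pictures are saved under pics/ and viewed, about 8 in all and at most 12, crops included, and the job is handed in when it is done.

Besides the shell and the picture viewer there is one more tool, called after "Call:" by a JSON object that holds its "fn" and its "kwargs". move_arm: Moves the arm, as the interface text tells. Its arguments: {"type":"object","properties":{"deltas":{"type":"array"}},"required":["deltas"]}

```bash
mkdir -p pics; cat > h.py <<'E'
import numpy as np, cv2
from workcell import manip
from scipy.spatial.transform import Rotation as Rot
def pose():
    s=manip.read_state(); return np.array(s["tcp_pos"]), Rot.from_euler('xyz',s["orientation"]).as_matrix()
def ray(im,rc,T=None):
    """origin, direction (z=1 scaled) in world; T=(p,R) tool pose for wrist"""
    u=cv2.undistortPoints(np.array([[[rc[1],rc[0]]]],float),im["intrinsics"],np.array(im["D"]))[0,0]
    d=np.array([u[0],u[1],1.])
    if "T_tool_cam" in im:
        M=np.array(im["T_tool_cam"]); p,R=T
        return R@M[:3,3]+p, R@M[:3,:3]@d
    R=np.array(im["R"]);t=np.array(im["t"])
    return -R.T@t, R.T@d
def at_z(o,d,z): return o+d*(z-o[2])/d[2]
def tri(rays):
    A=np.zeros((3,3));b=np.zeros(3)
    for o,d in rays:
        d=d/np.linalg.norm(d);P=np.eye(3)-np.outer(d,d);A+=P;b+=P@o
    X=np.linalg.solve(A,b)
    res=[np.linalg.norm(np.cross(X-o,d/np.linalg.norm(d))) for o,d in rays]
    return X,res
def depth_pt(im,rc,T=None):
    r,c=int(round(rc[0])),int(round(rc[1])); w=im["z_map"][max(r-1,0):r+2,max(c-1,0):c+2]; w=w[w>0]
    o,d=ray(im,rc,T); return o+d*np.median(w) if w.size else None
E
cat > a.py <<'E'
from h import *
s=manip.read_state(); print({k:np.round(v,3) for k,v in s.items()})
names=["dock","dock_stud","plate_handle","plate_eye","post_seat","blue_cassette_centre","white_cassette_centre","pad_centre","media_bottle","tip_box","dish"]
ims={}
R={}
for c in ["scene","top"]:
    im=manip.get_image(c); ims[c]=im; cv2.imwrite(f"pics/{c}0.png",im["pixels"])
    for n in names:
        for m in manip.mark_of(n,c)[:4]:
            o,d=ray(im,m["centre"]); R.setdefault((n,c),[]).append((o,d))
            p=depth_pt(im,m["centre"]); print(c,n,round(m["p"],2),np.round(m["centre"],1),None if p is None else np.round(p,3))
for n in names:
    if (n,"scene") in R and (n,"top") in R:
        X,res=tri([R[n,"scene"][0],R[n,"top"][0]]); print("TRI",n,np.round(X,4),np.round(res,4))
cv2.imwrite("pics/both0.png",np.hstack([ims["scene"]["pixels"],ims["top"]["pixels"]])[:, :])
E
python3 a.py
```

```text
{'time': np.float64(0.0), 'joint_pos': array([ 1.15 ,  0.088,  0.175,  1.66 , -0.   ,  1.571]), 'qd': array([-0.001,  0.   , -0.   , -0.001, -0.001, -0.001]), 'tau': array([-0.0000e+00, -5.2039e+01,  4.6480e+01,  1.6000e-02, -0.0000e+00,
       -0.0000e+00]), 'tcp_pos': array([0.225, 0.502, 0.256]), 'orientation': array([-3.14 ,  0.   ,  2.721]), 'force': array([-0.129,  1.508,  0.119]), 'ft_torque': array([-0.003, -0.036, -0.031]), 'opening': np.float64(0.085)}
scene dock 0.79 [214.6 250.8] [0.553 0.007 0.045]
scene dock 0.61 [232.9 393.4] [0.41  0.31  0.012]
scene dock_stud 0.88 [183.6 249.3] [ 0.514 -0.02   0.101]
scene plate_handle 0.67 [169.3 249.9] [ 0.518 -0.014  0.147]
scene plate_eye 0.56 [185.6 246.8] [ 0.52  -0.023  0.098]
scene post_seat 0.85 [133.9 161.9] [ 0.468 -0.33   0.121]
scene blue_cassette_centre 0.65 [213.7 268.3] [0.537 0.045 0.053]
scene white_cassette_centre 0.44 [185.9 233. ] [ 0.499 -0.079  0.06 ]
scene pad_centre 0.91 [234.1 395.9] [0.412 0.316 0.013]
scene pad_centre 0.67 [147.4 237. ] [ 0.289 -0.21   0.013]
scene pad_centre 0.62 [212.  268.7] [0.54  0.04
[... 948 characters left out ...]
] [0.722 0.259 0.052]
top dish 0.68 [131.1 238. ] [0.769 0.048 0.015]
TRI dock [ 0.5163 -0.0214  0.0041] [0.0027 0.0027]
TRI dock_stud [ 0.5136 -0.0279  0.0979] [0.0063 0.0063]
TRI plate_handle [ 0.5118 -0.0206  0.1407] [0.0021 0.0021]
TRI plate_eye [ 0.5072 -0.0316  0.0855] [0.0003 0.0003]
TRI post_seat [ 0.4622 -0.3338  0.1164] [0.0013 0.0013]
TRI blue_cassette_centre [0.495  0.1784 0.1276] [0.1406 0.1406]
TRI white_cassette_centre [ 0.415  -0.2665 -0.033 ] [0.1065 0.1065]
TRI pad_centre [ 0.2939  0.0453 -0.0448] [0.2602 0.2602]
TRI media_bottle [ 0.7084 -0.2347 -0.0029] [0.0031 0.0031]
TRI tip_box [ 0.7429  0.2698 -0.0192] [0.0048 0.0048]
TRI dish [ 0.7763  0.0469 -0.0055] [0.0015 0.0015]
```

View pics/scene0.png

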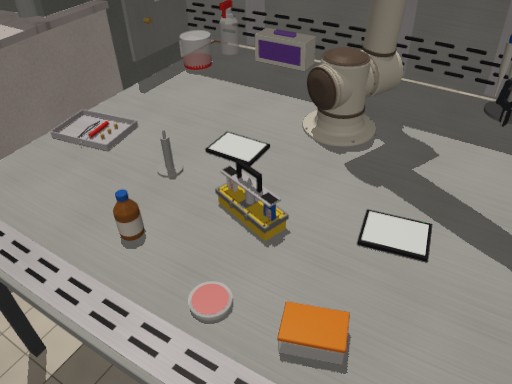

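View pics/top0.png

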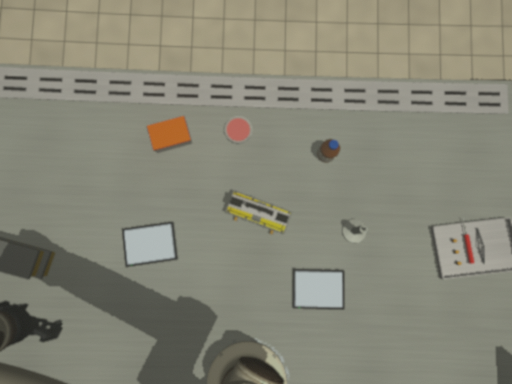

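The scene picture shows the dock at pixel (250,205), with blue on its left (+y) side at (270,212). The post is at (168,155) and two look-alike pads at (395,234) and (238,148). The pad meant is the left one, about (0.41, 0.315). The top view puts the dock's long axis about 0.38 rad off y. Next I move above the plate.

```bash
cat >> h.py <<'E'
def down(yaw): return Rot.from_euler('xyz',[np.pi,0,yaw]).as_matrix()
def go(P,Rt,base=None):
    p,R=base or pose(); d=R.T@(np.array(P)-p)*100; r=Rot.from_matrix(R.T@Rt).as_rotvec()
    print("DELTA cm",np.round(d,2),"rot",np.round(r,4)); return d,r
E
python3 - <<'E'
from h import *
im=manip.get_image("top"); m=manip.outline_of("plate_handle","top")
for q in m[:2]: print(q["p"],q["centre"],q["region"].sum())
rr=np.argwhere(m[0]["region"]); P=np.array([at_z(*ray(im,x),0.1) for x in rr])[:,:2]
c=P.mean(0);w,v=np.linalg.eigh(np.cov((P-c).T));a=v[:,1];a*=np.sign(a[1]);psi=np.arctan2(-a[0],a[1]);print(c,psi,np.sqrt(w*12))
go([0.512,-0.021,0.30],down(psi+np.pi/2))
E
```

```text
0.59 [208.7, 260.2] 741
[ 0.51023758 -0.02422707] -0.3090288919881938 [0.03596052 0.17952371]
DELTA cm [-47.59 -36.    -4.37] rot [ 0.    -0.     1.459]
```

Call:
{"fn": "move_arm", "kwargs": {"deltas": [-47.6, -36, -4.4, 0, 0, 1.459, 0, -47.6, -36, -4.4, 0, 0, 1.459, 0, -47.6, -36, -4.4, 0, 0, 1.459, 0, -47.6, -36, -4.4, 0, 0, 1.459, 0, -47.6, -36, -4.4, 0, 0, 1.459, 0, -47.6, -36, -4.4, 0, 0, 1.459, 0, -47.6, -36, -4.4, 0, 0, 1.459, 0, -47.6, -36, -4.4, 0, 0, 1.459, 0]}}

```text
time: 1.97
tcp_pos: [0.3852, 0.2088, 0.2812]
orientation: [3.141, -0.0, 1.715]
force: [0.7, 0.8, 0.0]
opening: 0.0849
```

```bash
python3 - <<'E'
from h import *
s=manip.read_state();print(s["time"],s["tcp_pos"],s["orientation"],np.round(s["joint_pos"],3))
go([0.512,-0.021,0.30],down(-0.309+np.pi/2))
E
```

```text
1.9667 [0.38516565 0.20881164 0.28121628] [ 3.14080382e+00 -3.14768708e-04  1.71497115e+00] [ 0.497 -0.168 -0.022  1.716  0.     1.923]
DELTA cm [-24.56   9.25  -1.88] rot [ 0.0007 -0.0005  0.4532]
```

Call:
{"fn": "move_arm", "kwargs": {"deltas": [-24.5, 9.2, -1.9, 0, 0, 0.453, 0, -24.5, 9.2, -1.9, 0, 0, 0.453, 0, -24.5, 9.2, -1.9, 0, 0, 0.453, 0, -24.5, 9.2, -1.9, 0, 0, 0.453, 0, -24.5, 9.2, -1.9, 0, 0, 0.453, 0, -24.5, 9.2, -1.9, 0, 0, 0.453, 0, -24.5, 9.2, -1.9, 0, 0, 0.453, 0, -24.5, 9.2, -1.9, 0, 0, 0.453, 0]}}

```text
time: 2.63
tcp_pos: [0.5134, -0.0205, 0.2992]
orientation: [-3.141, 0.001, 1.264]
force: [-0.1, 0.8, 1.3]
opening: 0.0855
```

```bash
cat > w.py <<'E'
from h import *
import sys
def look(names,fn=None,cam="wrist",nmax=2):
    T=pose(); im=manip.get_image(cam)
    if fn: cv2.imwrite(f"pics/{fn}.png",im["pixels"])
    out={}
    for n in names:
        for m in manip.mark_of(n,cam)[:nmax]:
            o,d=ray(im,m["centre"],T); p=depth_pt(im,m["centre"],T)
            out.setdefault(n,[]).append((o,d)); print(cam,n,round(m["p"],2),np.round(m["centre"],1),None if p is None else np.round(p,4))
    return T,im,out
E
python3 - <<'E'
from w import *
s=manip.read_state();print(s["time"],s["tcp_pos"],s["orientation"],np.round(s["joint_pos"],3),s["force"])
T,im,o=look(["plate_handle","plate_eye","blue_cassette_centre","white_cassette_centre","dock_stud","post_seat"],"w1")
for n,z in [("plate_handle",0.143),("plate_eye",.095)]:
    for r in o.get(n,[]): print(n,at_z(*r,z))
print(im["T_tool_cam"].round(3),im["intrinsics"])
np.savez("w1.npz",p=T[0],R=T[1],**{k:np.array(v) for k,v in o.items()})
m=manip.outline_of("plate_handle","wrist")
if m:
    rr=np.argwhere(m[0]["region"]); Q=np.array([at_z(*ray(im,x,T),0.1) for x in rr[::5]])[:,:2]
    c=Q.mean(0);w,v=np.linalg.eigh(np.cov((Q-c).T));a=v[:,1];a*=np.sign(a[1]);print(c,np.arctan2(-a[0],a[1]),np.sqrt(w*12))
E
```

```text
2.6333 [ 0.51341337 -0.02049965  0.29921964] [-3.14100078e+00  5.33840964e-04  1.26394255e+00] [-0.04   0.021  0.192  1.742 -0.     1.838] [-0.09318801  0.75949594  1.33054766]
wrist plate_handle 0.9 [176.9 253.2] [ 0.512  -0.018   0.1472]
wrist plate_eye 0.68 [165.8 257. ] [ 0.5182 -0.0095  0.1475]
plate_handle [ 0.51167    -0.01894101  0.143     ]
plate_eye [ 0.51494317 -0.01976699  0.095     ]
[[-0.    -0.964 -0.265  0.067]
 [ 1.    -0.001  0.001  0.001]
 [-0.001 -0.265  0.964 -0.118]
 [ 0.     0.     0.     1.   ]] [[317.67849335   0.         257.14191219]
 [  0.         317.67849335 186.85091584]
 [  0.           0.           1.        ]]
[ 0.5154481 -0.0150034] -0.30834771182057197 [0.0356313 0.1772718]
```

View pics/w1.png

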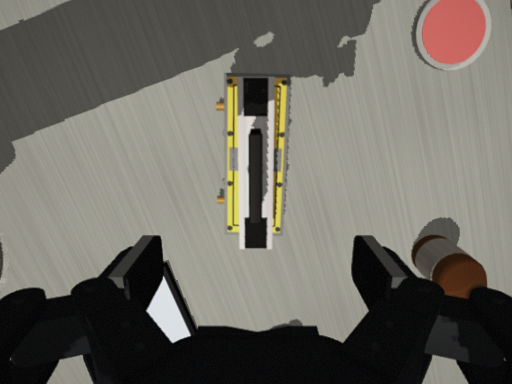

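Handle bar runs along (255,130–220), vertical in the picture, so the jaws are aligned; bar centre z is 0.141 both by depth and by triangulation. Descending and gripping.

Call:
{"fn": "move_arm", "kwargs": {"deltas": [0.1, -0.1, 4, 0, 0, 0, 0, 0.1, -0.1, 8, 0, 0, 0, 0, 0.1, -0.1, 11.5, 0, 0, 0, 0, 0.1, -0.1, 14, 0, 0, 0, 0, 0.1, -0.1, 15.2, 0, 0, 0, 0, 0.1, -0.1, 15.2, 0, 0, 0, 0.5, 0.1, -0.1, 15.2, 0, 0, 0, 1, 0.1, -0.1, 15.2, 0, 0, 0, 1]}}

```text
time: 3.7
tcp_pos: [0.5126, -0.0164, 0.15]
orientation: [3.139, -0.001, 1.268]
force: [0.0, -0.3, 1.0]
opening: 0.0516
```

Call:
{"fn": "move_arm", "kwargs": {"deltas": [0, 0, 0, 0, 0, 0, 1, 0, 0, 0, 0, 0, 0, 1, 0, 0, 0, 0, 0, 0, 1, 0, 0, 0, 0, 0, 0, 1]}}

```text
time: 4.03
tcp_pos: [0.5124, -0.0166, 0.1489]
orientation: [3.14, -0.001, 1.268]
force: [0.7, -0.8, 5.4]
opening: 0.011
```

Call:
{"fn": "move_arm", "kwargs": {"deltas": [0, 0, -1.5, 0, 0, 0, 1, 0, 0, -3.5, 0, 0, 0, 1, 0, 0, -6, 0, 0, 0, 1, 0, 0, -8, 0, 0, 0, 1, 0, 0, -10, 0, 0, 0, 1, 0, 0, -10, 0, 0, 0, 1]}}

```text
time: 4.53
tcp_pos: [0.5126, -0.0167, 0.2516]
orientation: [3.137, -0.001, 1.268]
force: [0.7, -0.3, -1.4]
opening: 0.0109
```

```bash
python3 - <<'E'
from w import *
s=manip.read_state();print(s["time"],s["tcp_pos"],s["force"],s["opening"])
go([0.367,-0.303,0.25],down(1.268))
R={}
for c in ["scene","top"]:
    T,im,o=look(["post_seat","plate_eye","plate_handle","dock_stud"],"lift_"+c,c,1)
    for k,v in o.items(): R.setdefault(k,[]).extend(v)
for k,v in R.items():
    if len(v)>1: print(k,*[np.round(x,4) for x in tri(v)])
E
```

```text
4.5333 [ 0.51256675 -0.0166611   0.25159777] [ 0.70008655 -0.34250576 -1.43184116] 0.01094621570613313
DELTA cm [-31.67  -5.35   0.09] rot [ 0.0047 -0.0013 -0.0003]
scene post_seat 0.59 [136.4 161.1] [ 0.4658 -0.3367  0.1097]
scene plate_eye 0.58 [145.1 246.6] [ 0.5047 -0.0289  0.1996]
scene plate_handle 0.93 [130.9 247. ] [ 0.5282 -0.0104  0.2538]
scene dock_stud 0.66 [184.3 248.9] [ 0.516  -0.0199  0.1   ]
top post_seat 0.84 [233.  364.1] [ 0.4529 -0.3587  0.0142]
post_seat [ 0.4534 -0.3395  0.1011] [0.0075 0.0075]
```

Call:
{"fn": "move_arm", "kwargs": {"deltas": [-31.7, -5.4, 0, 0, 0, 0, 1, -31.7, -5.4, 0, 0, 0, 0, 1, -31.7, -5.4, 0, 0, 0, 0, 1, -31.7, -5.4, 0, 0, 0, 0, 1, -31.7, -5.4, 0, 0, 0, 0, 1, -31.7, -5.4, 0, 0, 0, 0, 1, -31.7, -5.4, 0, 0, 0, 0, 1, -31.7, -5.4, 0, 0, 0, 0, 1]}}

```text
time: 5.7
tcp_pos: [0.3637, -0.3053, 0.2478]
orientation: [3.141, 0.001, 1.267]
force: [0.8, 0.7, -2.1]
opening: 0.0105
```

Call:
{"fn": "move_arm", "kwargs": {"deltas": [0, 0, 0, 0, 0, 0, 1, 0, 0, 0, 0, 0, 0, 1]}}

```text
time: 5.87
tcp_pos: [0.3646, -0.3042, 0.2475]
orientation: [-3.141, -0.0, 1.264]
force: [0.4, 1.3, -2.5]
opening: 0.011
```

```bash
python3 - <<'E'
from w import *
s=manip.read_state();print(s["time"],s["tcp_pos"],s["orientation"],s["force"],s["opening"])
T,im,o=look(["post_seat","plate_eye","plate_handle"],"w2")
for r in o.get("post_seat",[]): print("post",at_z(*r,0.11))
for n in o:
  for r in o[n]: print(n, "tool frame on plane handle/eye:", [np.round(T[1].T@(at_z(*r,T[0][2]-h)-T[0]),4) for h in (.008,.056)])
np.savez("w2.npz",**{k:np.array(v) for k,v in o.items()})
E
```

```text
5.8667 [ 0.36464825 -0.30422693  0.24752571] [-3.14126081e+00 -2.43300418e-04  1.26439311e+00] [ 0.41706337  1.29474634 -2.46024797] 0.010988214855503615
wrist post_seat 0.81 [172.1 376.8] [ 0.4612 -0.323   0.1169]
wrist plate_handle 0.95 [267.2 258.1] [ 0.3661 -0.3052  0.2464]
post [ 0.46333501 -0.32532535  0.11      ]
post_seat tool frame on plane handle/eye: [array([0.0388, 0.0502, 0.008 ]), array([0.028 , 0.0688, 0.056 ])]
plate_handle tool frame on plane handle/eye: [array([-0.0044,  0.0017,  0.008 ]), array([-0.0316,  0.0019,  0.056 ])]
```

View pics/w2.png

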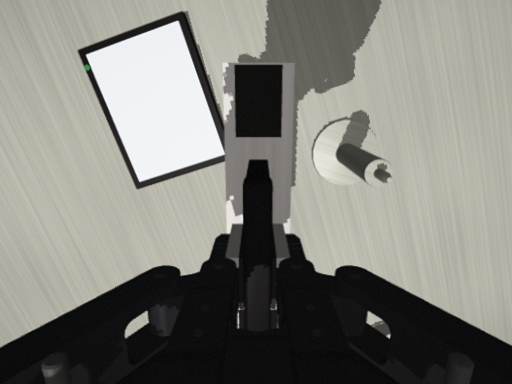

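Post shoulder at (377,173), plate far end edge at row 63, cols 222–295. Second view from the other side, and checking the plate's offset in the hand.

```bash
python3 - <<'E'
from w import *
T=pose(); im=manip.get_image("wrist")
g=im["pixels"].mean(2); 
for rc in [(63,222),(63,259),(63,295)]:
    r=ray(im,rc,T); print(rc,np.round(T[1].T@(at_z(*r,T[0][2]-0.051)-T[0]),4), "depth",np.round(T[1].T@(depth_pt(im,(rc[0]+6,rc[1]),T)-T[0]),4))
for row in (75,215): print(row, [int(c) for c in np.where(np.abs(np.diff(g[row,205:310]))>20)[0]+205])
print("col 288:",[int(c) for c in np.where(np.abs(np.diff(g[45:100,288]))>15)[0]+45], "col230:",[int(c) for c in np.where(np.abs(np.diff(g[45:100,230]))>15)[0]+45])
z=im["z_map"]; print(z[50:80:3,288],z[50:80:3,230])
go([0.553,-0.354,0.25],down(1.264))
E
```

```text
(63, 222) [ 0.0851 -0.0162  0.051 ] depth [ 0.0997 -0.0365  0.2465]
(63, 259) [0.0851 0.0023 0.051 ] depth [0.0821 0.0023 0.0495]
(63, 295) [0.0851 0.0204 0.051 ] depth [0.0997 0.0427 0.2473]
75 [205, 206, 222, 224, 233, 234, 281, 282]
215 [225, 234, 235, 238, 239, 241, 242, 243, 271, 272, 288, 289]
col 288: [62] col230: [61, 62, 95, 96]
[0.33832103 0.3387056  0.34015557 0.34035954 0.33991772 0.15709984
 0.15925904 0.1580142  0.15943705 0.16031776] [0.33919114 0.33977446 0.34063056 0.34079823 0.34220573 0.15856887
 0.15905051 0.15815134 0.15844536 0.15995261]
DELTA cm [ 0.6  19.39 -0.22] rot [ 0.0001 -0.0001  0.0055]
```

Call:
{"fn": "move_arm", "kwargs": {"deltas": [0.6, 4, 0, 0, 0, 0, 1, 0.6, 8, 0, 0, 0, 0, 1, 0.6, 12, 0, 0, 0, 0, 1, 0.6, 16, 0, 0, 0, 0, 1, 0.6, 19.4, 0, 0, 0, 0, 1, 0.6, 19.4, 0, 0, 0, 0, 1, 0.6, 19.4, 0, 0, 0, 0, 1, 0.6, 19.4, 0, 0, 0, 0, 1]}}

```text
time: 6.78
tcp_pos: [0.5529, -0.3542, 0.2473]
orientation: [-3.14, -0.0, 1.269]
force: [0.0, 0.4, -1.4]
opening: 0.0109
```

```bash
python3 - <<'E'
from w import *
s=manip.read_state();print(s["time"],s["tcp_pos"],s["orientation"],s["force"],s["opening"])
T,im,o=look(["post_seat","plate_handle"],"w3")
tf=lambda X:T[1].T@(X-T[0])
p=at_z(*o["post_seat"][0],0.11);print("post",p,tf(p))
print("handle",tf(at_z(*o["plate_handle"][0],T[0][2]-.008)))
w2=np.load("w2.npz"); print("tri",tri([tuple(w2["post_seat"][0]),o["post_seat"][0]]))
p2=at_z(*w2["post_seat"][0],0.11); m=(p+p2)/2; print("mean",m)
off=T[1]@np.array([-0.0046,0.00,0]); go(m-off+[0,0,T[0][2]-.11],down(1.264))
go(p-T[1]@np.array([-0.0046,0.002,0])+[0,0,T[0][2]-.11],down(1.264))
E
```

```text
6.7833 [ 0.55285096 -0.35419678  0.24725207] [-3.14032754e+00 -2.79217710e-04  1.26931779e+00] [ 0.00597839  0.35041644 -1.44788796] 0.010854462748746416
wrist post_seat 0.56 [186.2 143.9] [ 0.4682 -0.3268  0.1221]
wrist plate_handle 0.65 [270.2 259.7] [ 0.5545 -0.3568  0.2459]
post [ 0.46292683 -0.32863816  0.11      ] [-0.00233382 -0.09328389  0.13736955]
handle [-0.00588663  0.00245758  0.00799525]
tri (array([ 0.46323892, -0.3271448 ,  0.10946884]), [np.float64(0.001607828266950897), np.float64(0.0016078282669508073)])
mean [ 0.46313092 -0.32698175  0.11      ]
DELTA cm [ 0.46 -9.3   0.18] rot [0.0016 0.0005 0.0039]
DELTA cm [ 0.29 -9.47  0.18] rot [0.0016 0.0005 0.0039]
```

View pics/w3.png

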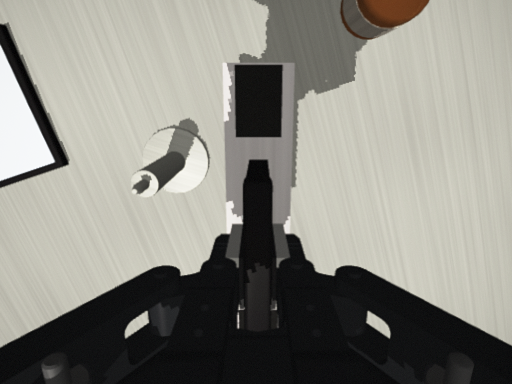

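Call:
{"fn": "move_arm", "kwargs": {"deltas": [0.2, -4, 0, 0, 0, 0, 1, 0.4, -8, 0, 0, 0, 0, 1, 0.4, -9.5, 0, 0, 0, 0, 1, 0.4, -9.5, 2, 0, 0, 0, 1, 0.4, -9.5, 4, 0, 0, 0, 1, 0.4, -9.5, 5, 0, 0, 0, 1, 0.4, -9.5, 5, 0, 0, 0, 1, 0.4, -9.5, 5, 0, 0, 0, 1]}}

```text
time: 7.6
tcp_pos: [0.4626, -0.3228, 0.1985]
orientation: [3.141, 0.0, 1.268]
force: [0.1, -0.1, -1.3]
opening: 0.0108
```

```bash
python3 - <<'E'
from w import *
s=manip.read_state();print(s["time"],s["tcp_pos"],s["orientation"],s["force"],s["opening"])
T=pose()
go([0.463,-0.3215,T[0][2]],down(1.269))
im=manip.get_image("scene")
def px(X): return cv2.projectPoints(np.array([X]),cv2.Rodrigues(np.array(im["R"]))[0],np.array(im["t"]),im["intrinsics"],np.array(im["D"]))[0].ravel()
print(px([.463,-.3235,.13]),px([.463,-.3235,.14]))
u,v=px([.463,-.3235,.13]).astype(int); c=im["pixels"][max(v-60,0):v+60,max(u-75,0):u+75]; cv2.imwrite("pics/s4.png",cv2.resize(c,None,fx=5,fy=5,interpolation=2))
E
```

```text
7.6 [ 0.46262557 -0.32281597  0.19846882] [3.14133135e+00 8.88431725e-05 1.26765199e+00] [ 0.10983704 -0.12817061 -1.28738966] 0.010772700730132442
DELTA cm [ 0.14 -0.   -0.  ] rot [ 0.0003  0.0001 -0.0013]
[164.22267981 130.7365564 ] [163.64409617 127.52604559]
```

View pics/s4.png

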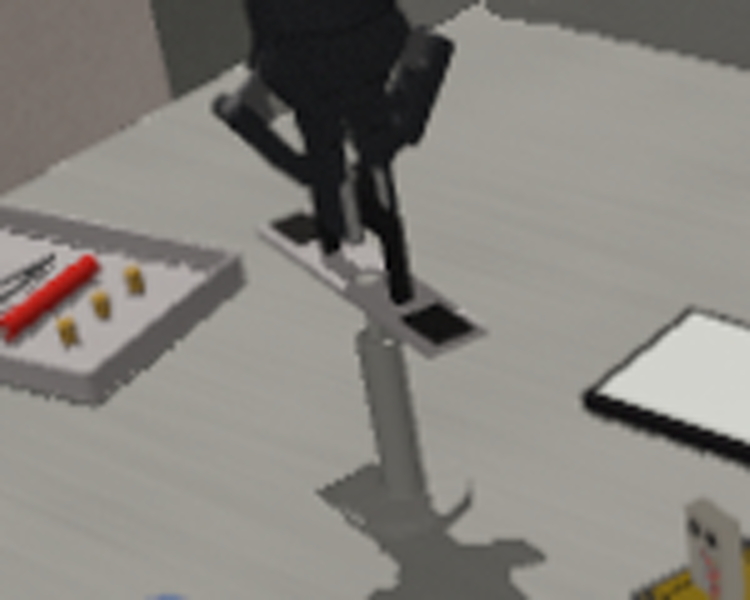

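The scene crop shows the eye at (368,279), about 3 mm left of the post axis extrapolated to about (373,279). I add a small correction and descend slowly.

Call:
{"fn": "move_arm", "kwargs": {"deltas": [0.25, -0.1, 0, 0, 0, 0, 1, 0.25, -0.1, 0.5, 0, 0, 0, 1, 0.25, -0.1, 1, 0, 0, 0, 1, 0.25, -0.1, 1.4, 0, 0, 0, 1, 0.25, -0.1, 1.8, 0, 0, 0, 1, 0.25, -0.1, 2, 0, 0, 0, 1, 0.25, -0.1, 2, 0, 0, 0, 1]}}

```text
time: 8.23
tcp_pos: [0.4626, -0.3202, 0.177]
orientation: [-3.141, -0.0, 1.268]
force: [-0.9, -0.7, -3.4]
opening: 0.0106
```

Call:
{"fn": "move_arm", "kwargs": {"deltas": [0, 0, 0.3, 0, 0, 0, 1, 0, 0, 0.6, 0, 0, 0, 1, 0, 0, 0.8, 0, 0, 0, 1, 0, 0, 0.9, 0, 0, 0, 1, 0, 0, 1, 0, 0, 0, 1, 0, 0, 1, 0, 0, 0, 1]}}

```text
time: 8.73
tcp_pos: [0.4628, -0.3203, 0.1676]
orientation: [-3.141, -0.0, 1.268]
force: [-0.5, 0.4, -2.2]
opening: 0.0107
```

Call:
{"fn": "move_arm", "kwargs": {"deltas": [0, 0, 0.1, 0, 0, 0, 1, 0, 0, 0.2, 0, 0, 0, 1, 0, 0, 0.3, 0, 0, 0, 1, 0, 0, 0.3, 0, 0, 0, 1]}}

```text
time: 9.07
tcp_pos: [0.4631, -0.3204, 0.1659]
orientation: [3.14, 0.0, 1.268]
force: [-1.7, 1.5, 4.2]
opening: 0.0111
```

Contact at the expected height (underside ≈ 0.110). Release and rise.

Call:
{"fn": "move_arm", "kwargs": {"deltas": [0, 0, -0.1, 0, 0, 0, 0.6, 0, 0, -0.1, 0, 0, 0, 0.2, 0, 0, -0.1, 0, 0, 0, 0, 0, 0, -0.1, 0, 0, 0, 0, 0, 0, -0.1, 0, 0, 0, 0, 0, 0, -0.1, 0, 0, 0, 0, 0, 0, -2, 0, 0, 0, 0, 0, 0, -4, 0, 0, 0, 0]}}

```text
time: 9.73
tcp_pos: [0.4622, -0.3199, 0.2039]
orientation: [-3.139, -0.001, 1.268]
force: [1.1, -0.6, 0.7]
opening: 0.0852
```

Call:
{"fn": "move_arm", "kwargs": {"deltas": [0, 0, -4, 0, 0, 0, 0, 0, 0, -8, 0, 0, 0, 0, 0, 0, -10, 0, 0, 0, 0, 0, 0, -10, 0, 0, 0, 0]}}

```text
time: 10.07
tcp_pos: [0.4635, -0.3208, 0.3103]
orientation: [3.134, 0.002, 1.268]
force: [0.9, -0.1, -0.0]
opening: 0.0854
```

```bash
python3 - <<'E'
from w import *
s=manip.read_state();print(s["time"],s["tcp_pos"],s["orientation"],s["force"],s["opening"])
T,im,o=look(["plate_handle","plate_eye","post_seat"],"w5")
M=manip.outline_of("plate_handle","wrist")
if M:
    rr=np.argwhere(M[0]["region"])[::4]
    Q=np.array([q for q in (depth_pt(im,x,T) for x in rr) if q is not None]); h=Q[:,2]; print("plate depth z pct",np.percentile(h,[5,25,50,75,95]).round(4))
    k=(h>.1)&(h<.13); A=np.c_[Q[k][:,:2],np.ones(k.sum())]; print("plane",np.linalg.lstsq(A,h[k],rcond=None)[0], Q[k].mean(0), np.ptp(Q[k],0))
sc=manip.get_image("scene")
c=sc["pixels"][80:200,100:260]
cv2.imwrite("pics/w5b.png",np.hstack([cv2.resize(im["pixels"],(400,300)),cv2.resize(c,(400,300),interpolation=2)]))
E
```

```text
10.0667 [ 0.46353386 -0.3208379   0.31026084] [3.13448562e+00 2.21032637e-03 1.26774673e+00] [ 0.94916013 -0.11067009 -0.01222711] 0.0854194320686369
wrist plate_handle 0.64 [184.2 255.1] [ 0.4633 -0.3242  0.1644]
wrist plate_eye 0.8 [171.5 255.1] [ 0.4666 -0.3135  0.1643]
plate depth z pct [0.115  0.1155 0.116  0.1167 0.1645]
plane [ 0.00406957 -0.00119158  0.1135018 ] [ 0.46704718 -0.3151204   0.11577797] [0.08483968 0.17906598 0.01552597]
```

View pics/w5b.png

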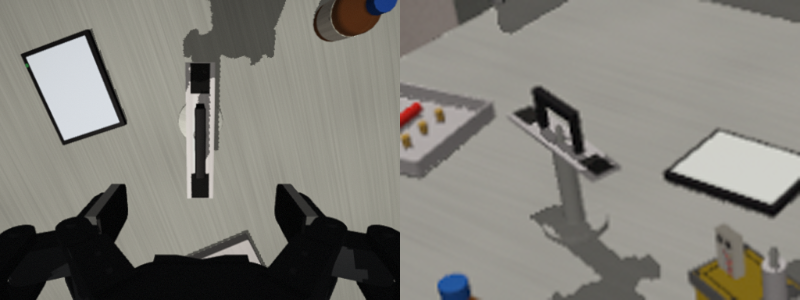

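Plate hangs level: top at 0.1155, so the underside is about 0.1105. The crop shows it upright on the post. Now to the blue cassette.

```bash
python3 - <<'E'
from w import *
go([0.534,0.049,0.27],down(2.833))
E
```

```text
DELTA cm [37.36 -4.19  3.37] rot [-1.2000e-03 -2.3000e-03 -1.5651e+00]
```

Call:
{"fn": "move_arm", "kwargs": {"deltas": [37.4, -4.2, 0, 0, 0, -1.565, 0, 37.4, -4.2, 0, 0, 0, -1.565, 0, 37.4, -4.2, 0, 0, 0, -1.565, 0, 37.4, -4.2, 0, 0, 0, -1.565, 0, 37.4, -4.2, 2, 0, 0, -1.565, 0, 37.4, -4.2, 3, 0, 0, -1.565, 0, 37.4, -4.2, 3, 0, 0, -1.565, 0, 37.4, -4.2, 3, 0, 0, -1.565, 0]}}

```text
time: 11.03
tcp_pos: [0.5254, 0.0073, 0.2806]
orientation: [-3.141, -0.001, 2.274]
force: [1.3, 0.1, 0.2]
opening: 0.0852
```

```bash
python3 - <<'E'
from w import *
print(pose()[0],np.round(manip.read_state()["joint_pos"],2))
go([0.534,0.049,0.26],down(2.833))
E
```

```text
[0.52543037 0.00732484 0.28064441] [ 0.01  0.04  0.17  1.71 -0.    0.88]
DELTA cm [2.62 3.35 2.06] rot [-0.0006 -0.0008 -0.5592]
```

Call:
{"fn": "move_arm", "kwargs": {"deltas": [2.6, 3.3, 2, 0, 0, -0.559, 0, 2.6, 3.3, 2, 0, 0, -0.559, 0, 2.6, 3.3, 2, 0, 0, -0.559, 0, 2.6, 3.3, 2, 0, 0, -0.559, 0, 2.6, 3.3, 2, 0, 0, -0.559, 0, 2.6, 3.3, 2, 0, 0, -0.559, 0, 2.6, 3.3, 2, 0, 0, -0.559, 0]}}

```text
time: 11.62
tcp_pos: [0.5342, 0.0464, 0.261]
orientation: [-3.141, -0.001, 2.825]
force: [0.1, -0.0, -0.9]
opening: 0.0853
```

```bash
python3 - <<'E'
from w import *
s=manip.read_state();print(s["time"],s["tcp_pos"],s["orientation"])
T,im,o=look(["blue_cassette_centre","white_cassette_centre","dock_stud","dock"],"w6")
for n,z in [("blue_cassette_centre",.053),("white_cassette_centre",.053),("dock_stud",.093)]:
    for r in o.get(n,[]): print(n,at_z(*r,z))
np.savez("w6.npz",**{k:np.array(v) for k,v in o.items()})
Rs={}
for c in ["scene","top"]:
    _,_,q=look(["blue_cassette_centre","white_cassette_centre","dock_stud"],None,c,1)
    for k,v in q.items(): Rs.setdefault(k,[]).extend(v)
for k,v in Rs.items(): print(k,*tri(v+o.get(k,[])[:1]))
E
```

```text
11.6167 [0.53419803 0.04641492 0.26097297] [-3.14112870e+00 -1.08342810e-03  2.82451627e+00]
wrist blue_cassette_centre 0.73 [166.  256.1] [0.5291 0.0472 0.0837]
wrist white_cassette_centre 0.79 [163.  122.8] [ 0.487  -0.0749  0.0783]
wrist dock_stud 0.71 [175.4 183.5] [ 0.5142 -0.0178  0.0965]
wrist dock 0.62 [159.3 198.8] [ 0.5097 -0.0096  0.0523]
blue_cassette_centre [0.53502431 0.04507983 0.053     ]
white_cassette_centre [ 0.48822769 -0.0867922   0.053     ]
dock_stud [ 0.51473709 -0.01888029  0.093     ]
scene blue_cassette_centre 0.83 [213. 269.] [0.5397 0.0482 0.0587]
scene white_cassette_centre 0.71 [184.2 231.2] [ 0.4928 -0.0891  0.0577]
scene dock_stud 0.97 [185.6 249.4] [ 0.514  -0.02    0.0948]
top white_cassette_centre 0.6 [217.3 280.6] [ 0.4885 -0.089   0.0915]
top dock_stud 0.96 [208.5 262.1] [ 0.5128 -0.0336  0.0935]
blue_cassette_centre [0.53485823 0.04521902 0.0536347 ] [np.float64(0.00010454930728833878), np.float64(0.00010454930728829911)]
white_cassette_centre [ 0.48977935 -0.09034973  0.05331902] [np.float64(0.0017281643731461513), np.float64(0.002519511066808453), np.float64(0.003671437264100063)]
dock_stud [ 0.51285639 -0.02548177  0.09011088] [np.float64(0.004102186568004831), np.float64(0.00822800397726168), np.float64(0.006039129908271397)]
```

View pics/w6.png

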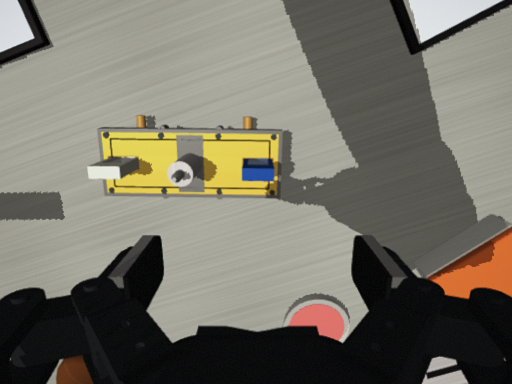

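Blue's top face sits at (258,175), aligned with the jaws. Stud clearance is tight with the fingers fully open, so I pre-close to about 50 mm, go closer and look.

Call:
{"fn": "move_arm", "kwargs": {"deltas": [-0.1, 0, 3, 0, 0, 0.008, 0.4, -0.1, 0, 6, 0, 0, 0.008, 0.4, -0.1, 0, 9, 0, 0, 0.008, 0.4, -0.1, 0, 11.5, 0, 0, 0.008, 0.4, -0.1, 0, 12, 0, 0, 0.008, 0.4, -0.1, 0, 12, 0, 0, 0.008, 0.4, -0.1, 0, 12, 0, 0, 0.008, 0.4]}}

```text
time: 12.85
tcp_pos: [0.5358, 0.0461, 0.143]
orientation: [3.141, 0.001, 2.819]
force: [0.4, -0.4, 1.0]
opening: 0.0514
```

```bash
python3 - <<'E'
from w import *
s=manip.read_state();print(s["time"],s["tcp_pos"],s["orientation"],s["opening"])
T,im,o=look(["blue_cassette_centre"],"w7")
hsv=cv2.cvtColor(im["pixels"],cv2.COLOR_BGR2HSV); m=cv2.inRange(hsv,(105,120,50),(130,255,255))
n,l,st,ce=cv2.connectedComponentsWithStats(m); 
for i in range(1,n):
    if st[i,4]>150: print(st[i],ce[i])
tf=lambda X:T[1].T@(X-T[0])
print("centre tf",[np.round(tf(at_z(*r,.053)),4) for r in o.get("blue_cassette_centre",[])])
i=1+np.argmax(st[1:,4]); q=np.argwhere((l==i)); 
P=np.array([tf(at_z(*ray(im,x,T),.091)) for x in q[::3]]); print(P.min(0),P.max(0),P.mean(0))
E
```

```text
12.85 [0.53576904 0.04614895 0.14302852] [3.14121330e+00 9.57625871e-04 2.81876752e+00] 0.05144369047389652
wrist blue_cassette_centre 0.96 [197.9 258.1] [0.5329 0.0481 0.0623]
[ 232  187   52   42 1610] [257.4484472  212.02795031]
centre tf [array([0.0005, 0.0009, 0.09  ])]
[-0.0058122  -0.01407477  0.0520065 ] [0.01870718 0.01507638 0.05203922] [0.00391013 0.00032063 0.05202492]
```

View pics/w7.png

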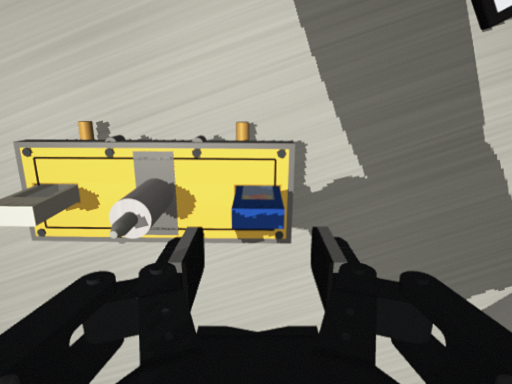

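Cassette top spans cols 232–283 (mid 257.5) and the finger inner edges are at 204/312 (mid 258), so it is centred. Descend, grip.

Call:
{"fn": "move_arm", "kwargs": {"deltas": [0, 0, 2, 0, 0, 0, 0.4, 0, 0, 4, 0, 0, 0, 0.4, 0, 0, 5.5, 0, 0, 0, 0.4, 0, 0, 6.4, 0, 0, 0, 0.4, 0, 0, 6.4, 0, 0, 0, 0.4, 0, 0, 6.4, 0, 0, 0, 0.6, 0, 0, 6.4, 0, 0, 0, 0.8, 0, 0, 6.4, 0, 0, 0, 1]}}

```text
time: 13.62
tcp_pos: [0.5363, 0.0462, 0.0794]
orientation: [3.141, 0.002, 2.819]
force: [-0.2, -0.6, 6.0]
opening: 0.0294
```

Call:
{"fn": "move_arm", "kwargs": {"deltas": [0, 0, 0, 0, 0, 0, 1, 0, 0, 0, 0, 0, 0, 1, 0, 0, 0, 0, 0, 0, 1, 0, 0, 0, 0, 0, 0, 1]}}

```text
time: 13.95
tcp_pos: [0.5363, 0.0462, 0.0794]
orientation: [3.141, 0.003, 2.819]
force: [-0.4, 0.5, 6.2]
opening: 0.0289
```

Call:
{"fn": "move_arm", "kwargs": {"deltas": [0, 0, -1, 0, 0, 0, 1, 0, 0, -2.5, 0, 0, 0, 1, 0, 0, -4.5, 0, 0, 0, 1, 0, 0, -7, 0, 0, 0, 1, 0, 0, -10, 0, 0, 0, 1, 0, 0, -13, 0, 0, 0, 1, 0, 0, -15, 0, 0, 0, 1, 0, 0, -15, 0, 0, 0, 1]}}

```text
time: 14.62
tcp_pos: [0.5366, 0.0462, 0.2335]
orientation: [3.139, 0.007, 2.819]
force: [0.8, -0.1, 1.0]
opening: 0.0294
```

```bash
python3 - <<'E'
from w import *
s=manip.read_state();print(s["time"],s["tcp_pos"],s["orientation"],s["force"],s["opening"],np.round(s["joint_pos"],2))
R={}
for c in ["scene","top"]:
    _,im,q=look(["pad_centre","blue_cassette_centre","white_cassette_centre"],"lift2_"+c,c,3)
    for r in q.get("pad_centre",[]): print("pad",at_z(*r,.012))
p,Rm=pose()
# target: heading psi2, tilted -45 about cassette y
h=0.25
Rc=down(h+np.pi); ty=Rc[:,1]; yc=np.array([-np.sin(h),np.cos(h),0])
Rt=Rot.from_rotvec(-np.pi/4*yc).as_matrix()@Rc
print("tool z",Rt[:,2]); C=np.array([0.41,0.315,0.20])
P=C-Rt[:,2]*0.025   # cassette centre ~25 mm ahead of TCP along tool z
print("TCP",P); go(P,Rt)
E
```

```text
14.6167 [0.53658852 0.04621651 0.23348912] [3.13876213 0.00657425 2.81883551] [ 0.83699998 -0.14037245  0.96222248] 0.02938349134009958 [ 0.09  0.04  0.09  1.61 -0.    0.41]
scene pad_centre 0.72 [232.8 395. ] [0.4093 0.3131 0.0132]
scene blue_cassette_centre 0.6 [154.8 273.1] [0.553  0.0667 0.2338]
scene blue_cassette_centre 0.49 [212.3 252. ] [0.5438 0.004  0.0443]
scene white_cassette_centre 0.76 [186.  229.5] [ 0.4908 -0.0964  0.0477]
pad [0.40795068 0.31294208 0.012     ]
top pad_centre 0.78 [243.1 149.5] [0.4035 0.31   0.0119]
top pad_centre 0.61 [286.8 314.8] [ 0.2831 -0.2049  0.0134]
top white_cassette_centre 0.4 [218.2 279.4] [ 0.4856 -0.0854  0.0925]
pad [0.40351561 0.30992362 0.012     ]
pad [ 0.28299333 -0.20513417  0.012     ]
tool z [ 0.68512454  0.17494102 -0.70710678]
TCP [0.39287189 0.31062647 0.21767767]
DELTA cm [21.87 20.58  0.93] rot [-0.225  -0.7651 -0.5427]
```

```bash
cat > tgt.py <<'E'
from w import *
h=0.45; Rc=down(h+np.pi); yc=np.array([-np.sin(h),np.cos(h),0])
Rt=Rot.from_rotvec(-np.pi/4*yc).as_matrix()@Rc
P=np.array([0.406,0.312,0.20])-Rt[:,2]*0.026
s=manip.read_state(); print(s["time"],np.round(s["joint_pos"],2),s["tcp_pos"],s["opening"]); go(P,Rt)
E
python3 tgt.py; python3 -c "
import cv2,numpy as np
a=cv2.imread('pics/lift2_top.png');b=cv2.imread('pics/lift2_scene.png');cv2.imwrite('pics/l2.png',cv2.resize(np.hstack([b,a]),(800,300),interpolation=3))"
```

```text
15.0167 [ 0.09  0.05  0.08  1.6  -0.    0.41] [0.53502371 0.04607858 0.22673795] 0.029182154637974304
DELTA cm [21.99 19.84  0.86] rot [-0.3032 -0.7469 -0.7319]
```

View pics/l2.png

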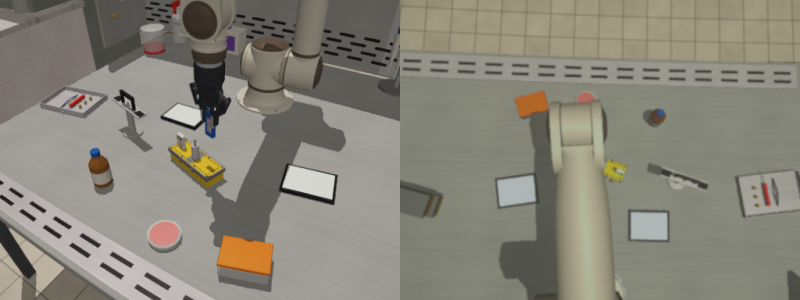

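Blue is in the gripper and white is in its slot. The plate hangs on the post, and there are only two pads, so the left one is at about (0.406, 0.312). Moving and tilting.

Call:
{"fn": "move_arm", "kwargs": {"deltas": [3, 2.7, 0, -0.05, -0.1, -0.1, 1, 22, 19.8, 0.9, -0.303, -0.747, -0.732, 1, 22, 19.8, 0.9, -0.303, -0.747, -0.732, 1, 22, 19.8, 0.9, -0.303, -0.747, -0.732, 1, 22, 19.8, 0.9, -0.303, -0.747, -0.732, 1, 22, 19.8, 0.9, -0.303, -0.747, -0.732, 1, 22, 19.8, 0.9, -0.303, -0.747, -0.732, 1, 22, 19.8, 0.9, -0.303, -0.747, -0.732, 1]}}

```text
time: 15.68
tcp_pos: [0.3858, 0.3086, 0.2183]
orientation: [3.11, 0.729, -2.761]
force: [0.5, -1.0, -0.5]
opening: 0.0292
```

```bash
python3 tgt.py
```

```text
15.6833 [ 0.8  -0.73 -0.7   0.91 -0.25  0.32] [0.38578578 0.30859986 0.21830138] 0.029201718015838138
DELTA cm [-0.13 -0.57  0.09] rot [-0.0167 -0.0558 -0.0516]
```

Call:
{"fn": "move_arm", "kwargs": {"deltas": [0, -0.5, 0, -0.015, -0.055, -0.05, 1, 0, -0.5, 0, -0.015, -0.055, -0.05, 1, 0, -0.5, 0, -0.015, -0.055, -0.05, 1, 0, -0.5, 0, -0.015, -0.055, -0.05, 1, 0, -0.5, 0, -0.015, -0.055, -0.05, 1, 0, -0.5, 0, -0.015, -0.055, -0.05, 1, 0, -0.5, 0, -0.015, -0.055, -0.05, 1, 0, -0.5, 0, -0.015, -0.055, -0.05, 1]}}

```text
time: 16.35
tcp_pos: [0.3919, 0.2989, 0.2185]
orientation: [-3.141, 0.78, -2.706]
force: [-0.4, -0.5, -1.0]
opening: 0.0294
```

```bash
python3 tgt.py; python3 - <<'E'
from w import *
p,R=pose(); print("cassette centre",p+R[:,2]*.026,"tool z/x tilt deg",np.degrees(np.arccos(-R[2,2])),"qd",np.abs(manip.read_state()["qd"]).max())
T,wi,_=look([],None,"wrist"); _,sc,_=look(["blue_cassette_centre","white_cassette_centre","plate_eye","post_seat"],None,"scene",1)
cv2.imwrite("pics/fin.png",cv2.resize(np.hstack([wi["pixels"],sc["pixels"]]),(800,300),interpolation=3))
E
```

```text
16.35 [ 0.78 -0.79 -0.76  0.85 -0.24  0.25] [0.39189753 0.29893564 0.21854644] 0.029364040497101628
DELTA cm [0.02 0.56 0.01] rot [-0.0107 -0.0056 -0.0102]
cassette centre [0.40847819 0.3066375  0.20005962] tool z/x tilt deg 44.68108119053691 qd 0.007015382349130179
scene blue_cassette_centre 0.84 [166.4 408.2] [0.4093 0.3061 0.2014]
scene white_cassette_centre 0.48 [186.3 230.2] [ 0.4894 -0.0953  0.0462]
scene plate_eye 0.97 [136.5 163.7] [ 0.4679 -0.3243  0.1142]
scene post_seat 0.65 [136.3 164.5] [ 0.4665 -0.3226  0.1146]
```

View pics/fin.png

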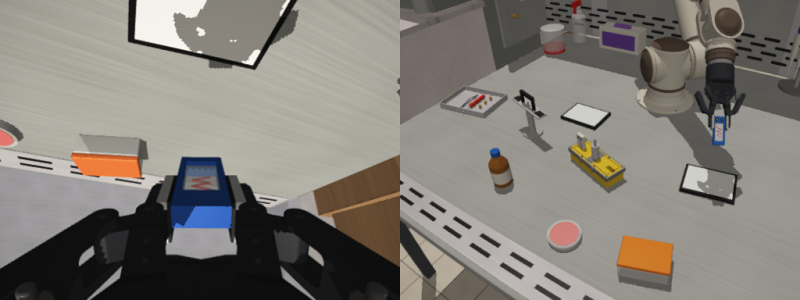

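Final picture: the cassette is held above the left pad, tilted about 45°, with the pad clear below it. The plate is on the post and white is in its slot. The ports face away from the robot at the start (seen on the white twin from the far side), and that face is now up.

```bash
python3 -c "
from workcell import manip
print(manip.sign_off()); s=manip.read_state(); print(s['time'],s['tcp_pos'],s['opening'])"
```

```text
the job is handed in; nothing more can be done
None
the job is handed in; nothing more can be done
```

I lifted the plate off the dock by its handle, hung it on the post and let go. I then drew the blue cassette out, tipped it about 45° and handed the job in at about 16.5 s, with the cassette still in the gripper over the left pad. The sign-off gave no verdict.

**Last checks:**
- **Plate:** it is level, with its top at 0.1155 m, so the underside is about 0.5 mm above the shoulder. The eye and seat marks agree to about 2 mm.
- **Blue cassette:** its centre is at about (0.408, 0.307, 0.200) from the arm pose, and the scene camera's depth reading agrees to 2 mm. That is about 6 mm from the pad centre at (0.406, 0.312). The tilt is 44.7°, the finger opening 29 mm, and the arm was still.
- **White cassette and other objects:** the white cassette is still in its slot. The bottle, tip box and dish looked untouched in the last picture; I did not measure them again.

**Disagreements and limits:**
- The two wrist views of the post differed by about 3 mm. I used their mean plus a small correction from the scene picture, and the plate went on without binding.
- The wrist camera read about 1–2 mm off sideways, and I allowed for that at the post.
- I did not see the ports on the blue cassette itself. I took the upper face to be the port face from its starting direction, since the white cassette's ports faced away from the robot.

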